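Clear two piles of slide boxes onto their colour-coded stands

ROBOT

A 7-joint arm with a two-finger parallel gripper is mounted at the origin on the work surface. World frame = base frame: x ahead of the robot, y to its left, z up, the work surface at z = 0. Lengths are in m, angles in rad, forces in N, time in s.
With the tool pointing down it reaches from about 0.425 to 0.925 m from the base axis. Payload 6.8 kg.
Tool frame: the origin (TCP) lies at the very end of the fingers, on their centre line; the grasp point (between the pads) lies 19 mm behind it; z points along the fingers, y is the line along which they close (so a half turn about z gives the same grasp; the last joint's range is limited). The gripper opens to 85 mm and grips with 20 to 120 N. Pads are 22 mm wide; open, the fingers measure 114 mm over their backs; the gripper's body (76 mm by 85 mm) begins 54 mm behind the grasp point. The pads swing forward as they close: fully open they stand 13 mm farther back than shut.
Start: joints at [-1.352, 0.477, 0.022, 1.555, -0.011, 1.109, -0.083], TCP at [0.217, 0.639, 0.231] pointing down, gripper open.
Joint ranges: [-2.96, 2.96], [-0.34, 2.1], [-1.41, 1.46], [0.24, 2.44], [-1.37, 4.51], [0.17, 1.92], [-2.96, 2.96]. Speed limits (rad/s): [2.39, 2.39, 3.14, 3.14, 3.14, 3.14, 3.14].

INTERFACE

Orientations are given as a unit quaternion [w, x, y, z].
In Python, from station import get_obs, read_camera, hand_in gives the robot as it stands.
- The arm moves only by the tool arm_command, never from a script. Its argument "commands" is one flat list of numbers, 7 for each row, row after row: the shift along the tool's x, y, z in m, then the turn, a rotation vector about the tool's x, y, z in degrees, then the opening, from 0 (shut) to 1 (fully open). In form: [tx, ty, tz, rx, ry, rz, fingers, tx, ty, tz, rx, ry, rz, fingers, ...]. A call has 1 to 8 rows; each row is the pose to reach, as a shift and turn from the pose commanded when the call began, along the tool's axes at that moment; what a row does not reach only later rows make up. A row lasts 1/10 s, in which the tool goes at most 50 mm and 8.59 degrees, less where a joint would pass 70% of its speed; a pose out of reach is approached as far as the arm can. A call with a gripper value outside its range is refused whole. The fingers move at their own pace and stop on an object; "force" is the grip in N (left out, the last holds). Time passes only in rows, so rows that repeat a pose let the fingers close. It gives the time, the measured TCP pose, the force, the opening and the grip force at its end, in the units of the state.
- get_obs(): the state, without advancing time (a new reading comes with each control period).
- read_camera(name): name is "side" or "top" or "wrist"; returns a dict with "img" (400x640x3 uint8, red, green, blue), "camera_matrix" (3x3 intrinsics, pixels), "pose" (4x4, takes a point from camera to world coordinates). Camera axes: x right, y down, z forward; pixel columns grow to the right and rows downward; lengths in m; the calibration is good to about 2 mm. A picture is of the moment at which its call begins. There is no depth.
- hand_in(): hands the job in; it is judged then, once.
The state is a dict: "t": time; "q": joint angles; "joint_vel": joint speeds; "joint_torque": joint torques, N m; "eef_pos": TCP position; "tool_rot": TCP orientation; "contact_force": force on the tool from outside, world axes, zero at the start; "torque": the same for the moment, N m; "gripper_width": opening from 0.0 (shut) to 1.0 (fully open); "grasp_force": force on a finger pad.
Only numpy, scipy, OpenCV 4.12 (cv2) and the standard library are available. Lean on these libraries where they do the work, as an engineer would, in place of code of your own. Each camera call takes 0.05 s, during which the arm holds its last target. There are 200 camera calls.

TASK

Take apart the two piles of microscope slide boxes on the bench and put each box on the stand of its own colour, lying flat, centred between the raised ends and lined up with the stand. There is glass inside: keep the boxes level and set them down gently, never dropping them, and leave the white bottle and the amber jar where they stand.

Things in the scene. Friction and masses are not known exactly. Their poses are not given: they have to be found in the camera images.
- red_box_mid (a point): centre (half-way up) of the red slide box: closed plastic, 86 mm long (its x axis) x 40 mm wide (y) x 32 mm high (z up), about 0.13 kg, thin black seam round it, small white label on top. Grasp it across the 40 mm width; both ends are alike. It is the lower box of one of the two piles, on a 3 mm grey mat, under the green or the blue box (this varies)
- yellow_box_mid (a point): centre (half-way up) of the yellow slide box: closed plastic, 86 mm long (its x axis) x 40 mm wide (y) x 32 mm high (z up), about 0.13 kg, thin black seam round it, small white label on top. Grasp it across the 40 mm width; both ends are alike. It is the lower box of one of the two piles, on a 3 mm grey mat, under the green or the blue box (this varies)
- green_box_mid (a point): centre (half-way up) of the green slide box: closed plastic, 86 mm long (its x axis) x 40 mm wide (y) x 32 mm high (z up), about 0.13 kg, thin black seam round it, small white label on top. Grasp it across the 40 mm width; both ends are alike. It is the upper box of one of the two piles, lying across the red or the yellow box (this varies)
- blue_box_mid (a point): centre (half-way up) of the blue slide box: closed plastic, 86 mm long (its x axis) x 40 mm wide (y) x 32 mm high (z up), about 0.13 kg, thin black seam round it, small white label on top. Grasp it across the 40 mm width; both ends are alike. It is the upper box of one of the two piles, lying across the red or the yellow box (this varies)
- red_stand: the red stand, a fixed flat plate 126 mm long (its x axis) x 80 mm wide (y). Origin at the centre of its underside, on the table (z = 0); the box lies on its face, 4 mm above. A lip 5 mm thick, its top 12 mm above the table, runs along each short end (116 mm clear between); the long sides are open, with two thin white lines along x. Both ends are alike
- yellow_stand: the yellow stand, a fixed flat plate 126 mm long (its x axis) x 80 mm wide (y). Origin at the centre of its underside, on the table (z = 0); the box lies on its face, 4 mm above. A lip 5 mm thick, its top 12 mm above the table, runs along each short end (116 mm clear between); the long sides are open, with two thin white lines along x. Both ends are alike
- green_stand: the green stand, a fixed flat plate 126 mm long (its x axis) x 80 mm wide (y). Origin at the centre of its underside, on the table (z = 0); the box lies on its face, 4 mm above. A lip 5 mm thick, its top 12 mm above the table, runs along each short end (116 mm clear between); the long sides are open, with two thin white lines along x. Both ends are alike
- blue_stand: the blue stand, a fixed flat plate 126 mm long (its x axis) x 80 mm wide (y). Origin at the centre of its underside, on the table (z = 0); the box lies on its face, 4 mm above. A lip 5 mm thick, its top 12 mm above the table, runs along each short end (116 mm clear between); the long sides are open, with two thin white lines along x. Both ends are alike
- wash_bottle_mid (a point): half-way up the white plastic bottle with a grey cap, 60 mm across and 130 mm tall, standing loose among the piles and stands; to be left alone
- stain_jar_mid (a point): half-way up the small amber glass jar with a black cap, 44 mm across and 60 mm tall, standing loose; to be left alone
Not all that is in view belongs to the job. What is meant by the part that bears blue_box_mid is not pink, and is the smaller of those in its own colour.

How it is judged:
By the outcome, as a careful person would: the job done as asked, in the order asked, and still so for the second after the job is handed in, with the robot touching nothing.
It also fails if it takes over 109 s, if anything falls off the work surface, if the arm or the gripper's body presses on something with over 40 N, if the wrist force passes 120 N, or if a joint passes its speed limit or range.

## Working session

There is one attempt and no reset: what is moved stays moved. The work goes in short steps, Python scripts to look and compute and a tool call to move; the robot and the scene stay as the last step left them, time stands still between calls to the robot, and variables do not carry over. Pictures are saved under pics/ and viewed, at most 14 in all, crops included, and the job is handed in when it is done.

Besides the shell and the picture viewer there is one more tool, called as name(argument=value, ...) on one line, values as JSON. arm_command: Moves the arm, as the interface text tells. Its arguments: {"type":"object","properties":{"commands":{"type":"array","items":{"type":"number"}},"force":{"type":"number"}},"required":["commands"]}

```bash
mkdir -p pics; ls; python3 - <<'E'
from station import *
import cv2
o=get_obs();print(o)
for n in("top","side"):
    c=read_camera(n);print(n,c["camera_matrix"].tolist(),c["pose"].round(4).tolist())
    cv2.imwrite(f"pics/{n}0.png",c["img"][:,:,::-1])
E
```

```text
pics
{'t': 0.0, 'q': array([-1.35210411,  0.47781696,  0.02233134,  1.55644601, -0.0114914 ,
        1.10931215, -0.08310059]), 'joint_vel': array([ 2.76019967e-03,  6.63930335e-04,  8.36991760e-04,  1.07584539e-03,
        6.47841451e-05,  2.18939476e-03, -2.54479679e-03]), 'joint_torque': array([-4.36618711e-04, -5.96452940e+01,  1.60743803e+00, -2.81195587e+01,
        1.24149580e-02,  9.54310235e-03, -3.52039763e-06]), 'eef_pos': array([0.2165003 , 0.63870944, 0.23031656]), 'tool_rot': array([-8.01111530e-05,  1.62653976e-01,  9.86682737e-01, -9.23706420e-04]), 'contact_force': array([ 0.37398044,  0.15389348, -0.15419577]), 'torque': array([-0.01791276, -0.03097403, -0.03949353]), 'grasp_force': 0.0, 'gripper_width': 1.003315677491777}
top [[400.66806239631455, 0.0, 322.66353414149773], [0.0, 400.66806239631455, 194.49241702728642], [0.0, 0.0, 1.0]] [[0.0029, -0.9952, 0.0973, 0.502], [-0.9998, -0.0046, -0.0172, 0.0057], [0.0176, -0.0973, -0.9951, 1.0491], [0.0, 0.0, 0.0, 1.0]]
side [[495.822742509387, 0.0, 323.35275503945104], [0.0, 495.822742509387, 201.61631398729108], [0.0, 0.0, 1.0]] [[0.7911, -0.3551, 0.498, -0.1927], [-0.6115, -0.4428, 0.6557, -1.0318], [-0.0124, -0.8233, -0.5675, 0.9544], [0.0, 0.0, 0.0, 1.0]]
```

View pics/top0.png

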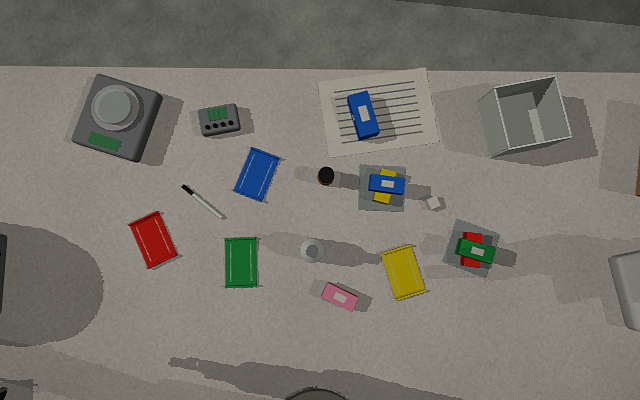

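View pics/side0.png

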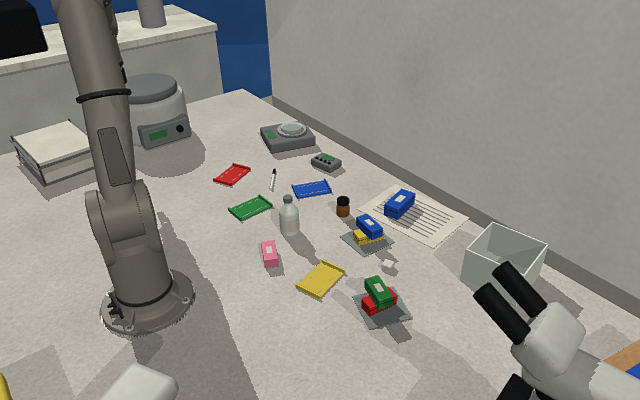

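The blue ones are the box on the paper at (363,114) and the box on the yellow box at (387,184). The second looks smaller and lies across the yellow box, so it fits. The pink box at (340,296) is excluded. I'll confirm this in a crop while measuring.

```bash
cat > h.py <<'E'
import numpy as np, cv2
from station import *
from scipy.spatial.transform import Rotation as R
HUE={'red':[(0,8),(172,180)],'yellow':[(20,34)],'green':[(50,85)],'blue':[(104,124)]}
def ray(c,uv,z):
    K,T=c["camera_matrix"],c["pose"]
    uv=np.atleast_2d(uv).astype(float)
    d=np.c_[(uv-[K[0,2],K[1,2]])/[K[0,0],K[1,1]],np.ones(len(uv))]@T[:3,:3].T
    return T[:3,3]+d*((z-T[2,3])/d[:,2])[:,None]
def proj(c,p):
    T=c["pose"];q=(np.atleast_2d(p)-T[:3,3])@T[:3,:3]
    q=q@c["camera_matrix"].T; return q[:,:2]/q[:,2:]
def mask(img,col,s=110,v=40):
    h=cv2.cvtColor(img,cv2.COLOR_RGB2HSV);m=0
    for a,b in HUE[col]: m=m|cv2.inRange(h,(a,s,v),(b,255,255))
    return m
def blobs(c,col,z,amin=150,**k):
    """(area px, centre px, world centre, long side, short side, yaw of long side deg)"""
    m=cv2.morphologyEx(mask(c["img"],col,**k),cv2.MORPH_CLOSE,np.ones((3,3),np.uint8))
    out=[]
    for f in cv2.findContours(m,cv2.RETR_EXTERNAL,cv2.CHAIN_APPROX_NONE)[0]:
        if cv2.contourArea(f)<amin: continue
        w=ray(c,f[:,0],z)[:,:2]; r=cv2.minAreaRect((w*1000).astype(np.float32))
        p=cv2.boxPoints(r);e=[p[1]-p[0],p[2]-p[1]];e.sort(key=np.linalg.norm)
        yaw=np.degrees(np.arctan2(e[1][1],e[1][0]));yaw=(yaw+90)%180-90
        out.append((int(cv2.contourArea(f)),f[:,0].mean(0).round(),np.round(r[0],1),round(float(np.linalg.norm(e[1])),1),round(float(np.linalg.norm(e[0])),1),round(float(yaw),1)))
    return sorted(out,key=lambda a:-a[0])
def up(img,x,y,w,h,k,name):
    cv2.imwrite(name,cv2.resize(img[y:y+h,x:x+w,::-1],None,fx=k,fy=k,interpolation=cv2.INTER_CUBIC))
E
python3 - <<'E'
from h import *
c=read_camera("top")
for col in HUE:
    for b in blobs(c,col,.004): print(col,*b)
print('tops');
for col in('green','blue'):
    for b in blobs(c,col,.067,): print(col,*b)
print('bottle',ray(c,(310,249),.13),'jar',ray(c,(326,176),.06),'cube',ray(c,(434,202),.01))
w=read_camera("wrist");print(w["camera_matrix"].round(1).tolist(),w["pose"].round(3).tolist())
up(c["img"],320,75,180,205,2.9,"pics/crop.png")
E
```

```text
red 1512 [152. 239.] [486.8 426.5] 127.0 85.3 25.6
yellow 1487 [403. 272.] [ 404.4 -219.8] 127.7 80.8 17.3
yellow 153 [381. 197.] [ 597.9 -165.2] 44.0 29.6 75.5
green 1466 [240. 262.] [429.2 198.3] 126.5 79.2 1.5
green 577 [475. 250.] [ 460.2 -408.5] 100.8 42.6 73.8
green 321 [104. 141.] [742.9 564.1] 83.0 30.3 72.6
green 180 [217. 113.] [819.6 270.3] 49.9 30.0 -77.9
blue 1401 [256. 174.] [658.1 162.8] 126.7 80.7 -21.5
blue 962 [362. 115.] [ 818.5 -119.2] 127.4 61.8 15.4
blue 543 [386. 184.] [ 632.9 -179.6] 94.2 46.0 82.5
tops
green 1466 [240. 262.] [433.6 186.7] 118.8 74.5 1.5
green 577 [475. 250.] [ 462.7 -383.6] 94.7 40.0 73.8
green 321 [104. 141.] [728.4 530.5] 78.0 28.5 72.6
green 180 [217. 113.] [800.5 254.4] 46.9 28.2 -77.9
blue 1401 [256. 174.] [648.7 153.3] 119.0 75.9 -21.5
blue 962 [362. 115.] [ 799.4 -111.7] 119.7 58.1 15.4
blue 543 [386. 184.] [ 625.  -168.4] 88.6 43.2 82.5
bottle [[0.46726048 0.01826267 0.13      ]] jar [[ 0.64510586 -0.01957151  0.06      ]] cube [[ 0.58526743 -0.30340346  0.01      ]]
[[309.8, 0.0, 321.5], [0.0, 309.8, 191.5], [0.0, 0.0, 1.0]] [[0.32, 0.909, 0.267, 0.148], [0.947, -0.307, -0.092, 0.663], [-0.002, 0.283, -0.959, 0.373], [0.0, 0.0, 0.0, 1.0]]
```

View pics/crop.png

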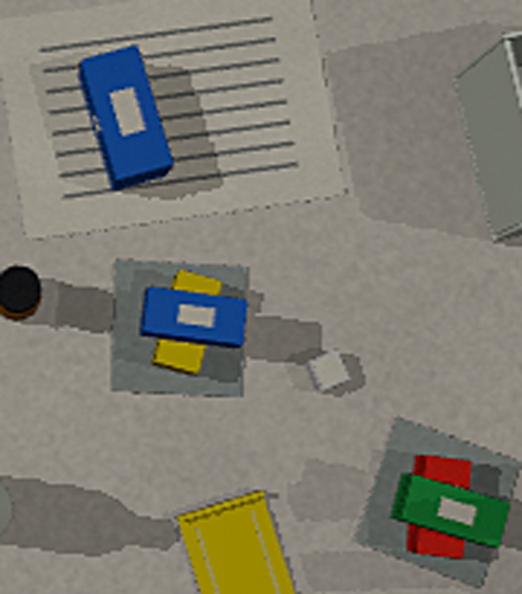

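The crop confirms it: the blue box on the pile (about 45 × 89 mm on its top plane) is the smaller blue one. The one on the paper is far larger, so it is the decoy. Next I'll add a move planner and sweep over the stands with the wrist camera.

```bash
cat >> h.py <<'E'
def pose():
    o=get_obs();w,x,y,z=o["tool_rot"];return o["eef_pos"],R.from_quat([x,y,z,w]),o
def plan(x,y,z,h,frm=None):
    """mm; h: heading of tool y, deg (half turn chosen nearest). frm: start pose (x,y,z,h) or measured"""
    if frm is None: p,r,o=pose();p=p*1000
    else: p=np.array(frm[:3],float);r=down(frm[3])
    g=min((down(h),down(h+180)),key=lambda g:(r.inv()*g).magnitude())
    print('shift mm',(r.inv().apply(np.array([x,y,z])-p)).round(1),'rot',np.degrees((r.inv()*g).as_rotvec()).round(2))
def down(h):
    a=np.radians(h);y=np.array([np.cos(a),np.sin(a),0]);z=np.array([0,0,-1.]);return R.from_matrix(np.c_[np.cross(y,z),y,z])
def st():
    p,r,o=pose();m=r.as_matrix();print('t',round(o['t'],2),'tcp',(p*1000).round(1),'h',round(np.degrees(np.arctan2(m[1,1],m[0,1])),2),'tilt',np.degrees(np.arccos(-m[2,2])).round(2),'q',o['q'].round(2),'f',o['contact_force'].round(1),'w',round(o['gripper_width'],3),'g',round(float(o['grasp_force']),1))
E
python3 - <<'E'
from h import *
st()
p,r,o=pose();w=read_camera("wrist")
print((r.inv().apply(w["pose"][:3,3]-p)*1000).round(1));print((r.inv().as_matrix()@w["pose"][:3,:3]).round(3))
plan(540,400,260,71)
plan(430,255,300,71,(540,400,260,71));plan(620,90,300,71,(430,255,300,71))
E
```

```text
t 0.2 tcp [216.6 638.9 230.7] h 71.28 tilt 0.06 q [-1.35  0.48  0.02  1.56 -0.01  1.11 -0.08] f [ 0.2 -0.6  0.4] w 1.0 g 0.0
[  72.2    0.6 -142.9]
[[ 0.001 -0.959 -0.283]
 [ 1.     0.001 -0.   ]
 [ 0.    -0.283  0.959]]
shift mm [-383.  -122.6  -29.1] rot [-0.05  0.    0.28]
shift mm [  56.8 -172.9  -40. ] rot [0. 0. 0.]
shift mm [-233.4  -94.2    0. ] rot [0. 0. 0.]
```

```bash
python3 - <<'E'
from h import *
plan(450,440,150,71.3)
E
```

```text
shift mm [-284.9 -113.5   80.9] rot [-0.05  0.   -0.02]
```

arm_command(commands=[-0.285, -0.113, 0.08, 0, 0, 0, 1, -0.285, -0.113, 0.08, 0, 0, 0, 1, -0.285, -0.113, 0.08, 0, 0, 0, 1, -0.285, -0.113, 0.08, 0, 0, 0, 1, -0.285, -0.113, 0.08, 0, 0, 0, 1, -0.285, -0.113, 0.08, 0, 0, 0, 1, -0.285, -0.113, 0.08, 0, 0, 0, 1, -0.285, -0.113, 0.08, 0, 0, 0, 1])

```text
t: 1.05
eef_pos: [0.4531, 0.4371, 0.1505]
tool_rot: [0.0, 0.166, 0.986, -0.001]
contact_force: [0.4, -0.5, 0.5]
gripper_width: 0.997
grasp_force: 0.0
```

```bash
python3 - <<'E'
from h import *
st();c=read_camera("wrist");st()
for b in blobs(c,'red',.004,400): print(*b)
cv2.imwrite("pics/w1.png",c["img"][:,:,::-1])
plan(390,212,150,71.3);plan(615,175,150,71.3,(390,212,150,71.3))
E
```

```text
t 1.05 tcp [453.1 437.1 150.5] h 70.91 tilt 0.15 q [-0.93  0.49  0.08  1.75 -0.04  0.91  0.41] f [ 0.4 -0.5  0.5] w 0.997 g 0.0
t 1.1 tcp [450.9 440.  151. ] h 71.13 tilt 0.04 q [-0.93  0.49  0.08  1.75 -0.05  0.91  0.41] f [-0.6  0.9  0.4] w 0.999 g 0.0
9863 [320. 212.] [489.1 424.2] 129.8 83.3 25.8
shift mm [ -16.1 -235.4    1.1] rot [-0.03 -0.02 -0.17]
shift mm [-225.    37.1    0. ] rot [0. 0. 0.]
```

View pics/w1.png

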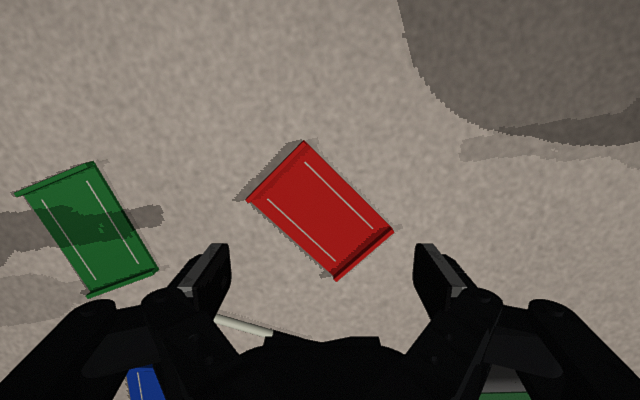

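```bash
cat >> h.py <<'E'
from scipy.optimize import least_squares
def cub(L,W,z0,z1,x0=0): return np.array([[x0+sx*L/2,sy*W/2,z] for sx in(-1,1) for sy in(-1,1) for z in(z0,z1)])
STAND=np.r_[cub(126,80,0,4),cub(5,80,0,12,60.5),cub(5,80,0,12,-60.5)]
def fit(c,col,pts,guess,near=60,**k):
    """pts: model, mm; guess x,y,yaw(deg). Contour of the colour blob nearest the guess against the model outline"""
    m=cv2.morphologyEx(mask(c["img"],col,**k),cv2.MORPH_CLOSE,np.ones((5,5),np.uint8))
    def outl(q):
        a=np.radians(q[2]);Rz=np.array([[np.cos(a),-np.sin(a),0],[np.sin(a),np.cos(a),0],[0,0,1]])
        return cv2.convexHull(proj(c,(pts@Rz.T+[q[0],q[1],0])/1000).astype(np.float32))
    g=outl(guess)[:,0].mean(0)
    fs=[f for f in cv2.findContours(m,cv2.RETR_EXTERNAL,cv2.CHAIN_APPROX_NONE)[0] if cv2.contourArea(f)>100]
    f=min(fs,key=lambda f:np.linalg.norm(f[:,0].mean(0)-g))
    h=cv2.convexHull(f);f=f[:,0].astype(np.float32)
    f=f[[abs(cv2.pointPolygonTest(h,tuple(map(float,p)),True))<1.5 for p in f]]
    res=lambda q:[cv2.pointPolygonTest(o,tuple(map(float,p)),True)-.5 for o in[outl(q)] for p in f]
    s=least_squares(res,guess,x_scale=[1,1,1],diff_step=1e-3,loss='soft_l1')
    print(col,'fit',s.x.round(1),'rms px',np.sqrt(np.mean(np.square(res(s.x)))).round(2),'n',len(f),'at',g.round());return s.x
E
python3 - <<'E'
from h import *
c=read_camera("wrist");fit(c,'red',STAND,[488,425,25])
fit(c,'green',STAND,[429,198,1.5])
c=read_camera("top")
fit(c,'red',STAND,[488,425,25]);fit(c,'green',STAND,[429,198,1.5]);fit(c,'blue',STAND,[656,161,-21]);fit(c,'yellow',STAND,[404,-220,17])
fit(c,'green',cub(86,40,35,67),[461,-390,74]);fit(c,'blue',cub(86,40,35,67),[627,-170,82])
E
```

```text
red fit [486.7 425.   25.8] rms px 0.26 n 220 at [324. 218.]
green fit [430.3 197.6   2.2] rms px 0.43 n 248 at [107. 244.]
red fit [487.2 423.9  26. ] rms px 0.46 n 136 at [152. 242.]
green fit [429.6 198.1   2.7] rms px 0.52 n 158 at [246. 265.]
blue fit [657.2 162.5 -21.4] rms px 0.36 n 142 at [252. 178.]
yellow fit [ 404.8 -218.7   17.2] rms px 0.34 n 152 at [402. 275.]
green fit [ 461.7 -389.5   74. ] rms px 0.47 n 102 at [475. 251.]
blue fit [ 626.9 -170.5   82.6] rms px 0.43 n 97 at [386. 184.]
```

arm_command(commands=[-0.016, -0.235, 0, 0, 0, 0, 1, -0.016, -0.235, 0, 0, 0, 0, 1, -0.016, -0.235, 0, 0, 0, 0, 1, -0.016, -0.235, 0, 0, 0, 0, 1, -0.016, -0.235, 0, 0, 0, 0, 1, -0.016, -0.235, 0, 0, 0, 0, 1, -0.016, -0.235, 0, 0, 0, 0, 1])

```text
t: 1.9
eef_pos: [0.3897, 0.2147, 0.1521]
tool_rot: [0.0, 0.162, 0.987, 0.001]
contact_force: [0.3, 0.2, 0.3]
gripper_width: 1.0
grasp_force: 0.0
```

```bash
python3 - <<'E'
from h import *
c=read_camera("wrist");c=read_camera("wrist");st()
fit(c,'green',STAND,[429,198,1.5]);fit(c,'red',STAND,[488,425,25]);fit(c,'blue',STAND,[656,161,-21])
plan(615,175,150,71.3)
E
```

```text
t 2.0 tcp [390.2 215.7 151.9] h 71.47 tilt 0.12 q [-0.74  0.2   0.11  2.17 -0.03  0.77  0.64] f [ 0.6  0.7 -0.6] w 0.999 g 0.0
green fit [431.1 198.1   2.2] rms px 0.87 n 269 at [304. 201.]
red fit [486.8 424.8  25.8] rms px 0.26 n 244 at [544. 199.]Traceback (most recent call last):
  File "<stdin>", line 3, in <module>
  File "h.py", line 53, in fit
    f=min(fs,key=lambda f:np.linalg.norm(f[:,0].mean(0)-g))
ValueError: min() iterable argument is empty
```

arm_command(commands=[-0.225, 0.035, 0, 0, 0, 0, 1, -0.225, 0.035, 0, 0, 0, 0, 1, -0.225, 0.035, 0, 0, 0, 0, 1, -0.225, 0.035, 0, 0, 0, 0, 1, -0.225, 0.035, 0, 0, 0, 0, 1, -0.225, 0.035, 0, 0, 0, 0, 1, -0.225, 0.035, 0, 0, 0, 0, 1])

```text
t: 2.7
eef_pos: [0.6142, 0.1758, 0.1504]
tool_rot: [-0.001, 0.162, 0.987, 0.0]
contact_force: [0.1, 0.2, -0.5]
gripper_width: 1.001
grasp_force: 0.0
```

```bash
python3 - <<'E'
from h import *
c=read_camera("wrist");c=read_camera("wrist");st()
fit(c,'blue',STAND,[656,161,-21]);fit(c,'green',STAND,[429,198,1.5])
plan(590,-170,200,-7.4)
plan(590,-170,200,-7.4+180,(615,175,150,71.3))
E
```

```text
t 2.8 tcp [613.  175.9 150.8] h 71.43 tilt 0.09 q [-0.5   0.5   0.17  1.73 -0.11  0.92  0.96] f [ 0.2 -0.7  0.8] w 1.003 g 0.0
blue fit [658.1 162.8 -21.1] rms px 0.89 n 374 at [321. 197.]
green fit [410.9 198.6   2.9] rms px 14.38 n 198 at [289.   0.]
shift mm [ -88.3 -335.2  -49.3] rot [-7.000e-02 -8.000e-02  7.883e+01]
shift mm [ -86.9 -334.8  -50. ] rot [ 0.   0.  78.7]
```

```bash
python3 - <<'E'
from h import *
plan(633,-126,150,-7.4)
E
```

```text
shift mm [-115.1 -279.8    0.6] rot [-7.000e-02 -8.000e-02  7.883e+01]
```

arm_command(commands=[-0.115, -0.28, 0, 0, 0, 78.8, 1, -0.115, -0.28, 0, 0, 0, 78.8, 1, -0.115, -0.28, 0, 0, 0, 78.8, 1, -0.115, -0.28, 0, 0, 0, 78.8, 1, -0.115, -0.28, 0, 0, 0, 78.8, 1, -0.115, -0.28, 0, 0, 0, 78.8, 1, -0.115, -0.28, 0, 0, 0, 78.8, 1, -0.115, -0.28, 0, 0, 0, 78.8, 1])

```text
t: 3.6
eef_pos: [0.6324, -0.1296, 0.1517]
tool_rot: [-0.0, 0.695, 0.719, 0.0]
contact_force: [1.1, 0.0, -0.8]
gripper_width: 1.003
grasp_force: 0.0
```

arm_command(commands=[0, 0, 0, 0, 0, 10, 1, 0, 0, 0, 0, 0, 10, 1, 0, 0, 0, 0, 0, 10, 1, 0, 0, 0, 0, 0, 10, 1])

```text
t: 4.0
eef_pos: [0.6332, -0.1272, 0.1514]
tool_rot: [-0.0, 0.75, 0.661, 0.0]
contact_force: [-0.4, -0.2, -0.8]
gripper_width: 0.998
grasp_force: 0.0
```

```bash
python3 - <<'E'
from h import *
c=read_camera("wrist");c=read_camera("wrist");st()
x,y,w=fit(c,'blue',cub(86,40,35,67),[626.9,-170.5,82.6])
up(c["img"],160,60,400,300,2,"pics/w2.png")
plan(x,y,60,w-90)
E
```

```text
t 4.1 tcp [ 633.3 -127.8  151.4] h -7.36 tilt 0.02 q [-0.29  0.56  0.55  1.73 -0.35  0.95  0.27] f [-0.2 -0.3 -0.4] w 0.999 g 0.0
blue fit [ 627.4 -171.1   82.4] rms px 0.57 n 297 at [321. 227.]
shift mm [-43.8  -0.4  91.4] rot [ 0.01 -0.02  0.21]
```

View pics/w2.png

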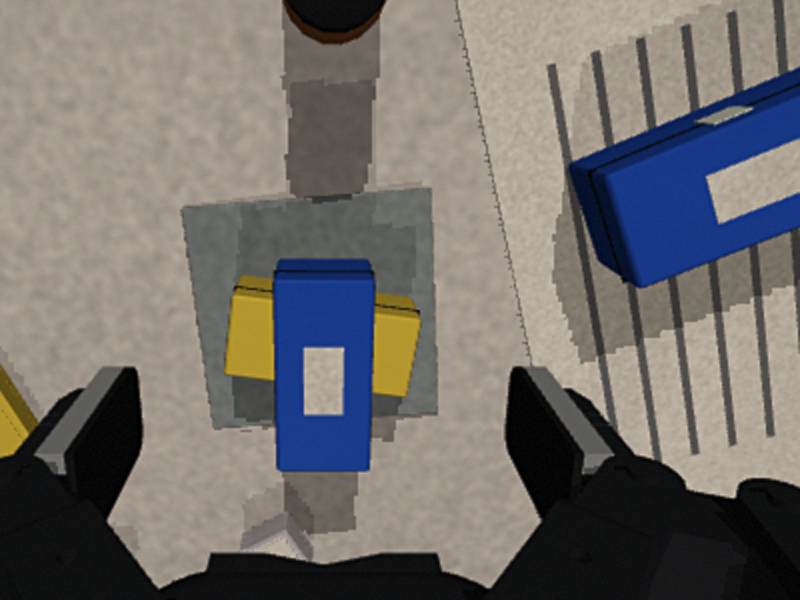

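The view confirms the blue box lying across the yellow one, with its label at (323,380) in the crop and the fingers symmetrical on either side. I'll descend and grasp.

arm_command(commands=[-0.0435, 0, 0.03, 0, 0, 0.2, 1, -0.0435, 0, 0.06, 0, 0, 0.2, 1, -0.0435, 0, 0.085, 0, 0, 0.2, 1, -0.0435, 0, 0.1, 0, 0, 0.2, 1, -0.0435, 0, 0.108, 0, 0, 0.2, 1, -0.0435, 0, 0.113, 0, 0, 0.2, 1, -0.0435, 0, 0.113, 0, 0, 0.2, 1, -0.0435, 0, 0.113, 0, 0, 0.2, 1])

```text
t: 4.9
eef_pos: [0.6285, -0.1713, 0.0393]
tool_rot: [0.001, 0.753, 0.658, 0.001]
contact_force: [-0.0, 0.6, 0.2]
gripper_width: 1.001
grasp_force: 0.0
```

arm_command(commands=[0, 0, 0, 0, 0, 0, 0.6, 0, 0, 0, 0, 0, 0, 0.55, 0, 0, 0, 0, 0, 0, 0.5, 0, 0, 0, 0, 0, 0, 0.45, 0, 0, 0, 0, 0, 0, 0.35, 0, 0, 0, 0, 0, 0, 0.3, 0, 0, 0, 0, 0, 0, 0.3, 0, 0, 0, 0, 0, 0, 0.3], force=35)

```text
t: 5.7
eef_pos: [0.6281, -0.1713, 0.0388]
tool_rot: [0.0, 0.753, 0.658, 0.0]
contact_force: [-1.8, -0.3, 6.1]
gripper_width: 0.458
grasp_force: 36.8
```

```bash
python3 - <<'E'
from h import *
st()
E
```

```text
t 5.7 tcp [ 628.1 -171.3   38.8] h -7.68 tilt 0.04 q [-0.16  0.71  0.47  1.77 -0.44  0.76  0.41] f [-1.8 -0.3  6.1] w 0.458 g 36.8
```

arm_command(commands=[0, 0, -0.003, 0, 0, 0, 0.3, 0, 0, -0.01, 0, 0, 0, 0.3, 0, 0, -0.02, 0, 0, 0, 0.3, 0, 0, -0.04, 0, 0, 0, 0.3, 0, 0, -0.065, 0, 0, 0, 0.3, 0, 0, -0.09, 0, 0, 0, 0.3, 0, 0, -0.11, 0, 0, 0, 0.3, 0, 0, -0.12, 0, 0, 0, 0.3])

```text
t: 6.5
eef_pos: [0.6286, -0.1717, 0.1609]
tool_rot: [0.001, 0.753, 0.658, 0.001]
contact_force: [0.5, -0.2, -1.0]
gripper_width: 0.465
grasp_force: 36.0
```

```bash
python3 - <<'E'
from h import *
c=read_camera("wrist");c=read_camera("wrist");st();p,r,o=pose()
cv2.imwrite("pics/w3.png",c["img"][:,:,::-1])
zb=o["eef_pos"][2]*1000-38.8+35
x,y,w=fit(c,'blue',cub(86,40,zb,zb+32),[p[0]*1000,p[1]*1000,82.4])
print((r.inv().apply([x-p[0]*1000,y-p[1]*1000,0])).round(1))
fit(c,'yellow',cub(86,40,3,35),[627.4,-171,0])
plan(657.5,162.7,158,68.8,(628.1,-171.3,158.5,-7.7))
E
```

```text
t 6.6 tcp [ 628.5 -171.5  160. ] h -7.68 tilt 0.16 q [-0.22  0.56  0.56  1.71 -0.35  0.97  0.34] f [-0.3  0.3 -0.7] w 0.464 g 36.0
blue fit [ 628.5 -172.7   82.3] rms px 6.23 n 485 at [321. 233.]
[-1.2  0.1  0. ]
yellow fit [ 628.1 -169.7    0. ] rms px 5.07 n 136 at [319. 174.]
shift mm [334.9 -15.6   0.5] rot [  0.    0.  -76.5]
```

View pics/w3.png

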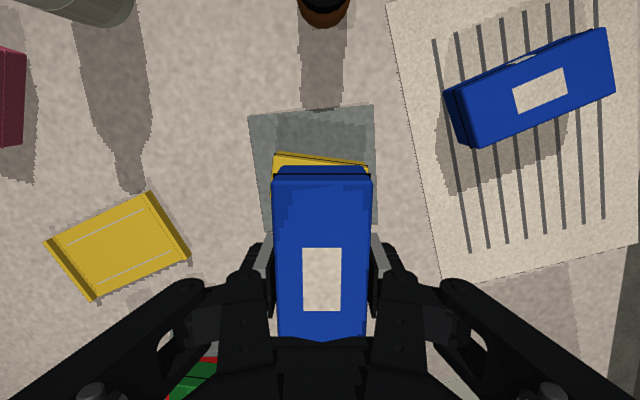

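arm_command(commands=[0.02, 0, 0, 0, 0, -4, 0.3, 0.06, -0.002, 0, 0, 0, -12, 0.3, 0.105, -0.005, 0, 0, 0, -20, 0.3, 0.15, -0.007, 0, 0, 0, -28, 0.3, 0.195, -0.009, 0, 0, 0, -36, 0.3, 0.24, -0.011, 0, 0, 0, -44, 0.3, 0.285, -0.013, 0, 0, 0, -52, 0.3, 0.32, -0.015, 0, 0, 0, -60, 0.3])

```text
t: 7.4
eef_pos: [0.654, 0.1532, 0.1566]
tool_rot: [-0.001, 0.317, 0.948, 0.0]
contact_force: [0.5, -0.2, -0.5]
gripper_width: 0.46
grasp_force: 36.0
```

arm_command(commands=[0, 0, 0, 0, 0, -8, 0.3, 0, 0, 0, 0, 0, -14, 0.3, 0, 0, 0, 0, 0, -16.5, 0.3, 0, 0, 0, 0, 0, -16.5, 0.3, 0, 0, 0, 0, 0, -16.5, 0.3])

```text
t: 7.9
eef_pos: [0.6548, 0.1487, 0.1572]
tool_rot: [-0.001, 0.184, 0.983, -0.0]
contact_force: [0.1, 1.3, -1.7]
gripper_width: 0.465
grasp_force: 36.0
```

```bash
python3 - <<'E'
from h import *
c=read_camera("wrist");st()
plan(657.5,162.7,7.8,68.8)
E
```

```text
t 7.95 tcp [655.  148.5 157.5] h 68.83 tilt 0.08 q [-0.46  0.55  0.2   1.64 -0.13  0.97  0.99] f [-0.8 -0.2 -2. ] w 0.461 g 36.0
shift mm [  2.6  14.3 149.7] rot [-0.03 -0.07  0.03]
```

arm_command(commands=[0.0026, 0.0143, 0.03, 0, 0, 0, 0.3, 0.0026, 0.0143, 0.065, 0, 0, 0, 0.3, 0.0026, 0.0143, 0.1, 0, 0, 0, 0.3, 0.0026, 0.0143, 0.125, 0, 0, 0, 0.3, 0.0026, 0.0143, 0.138, 0, 0, 0, 0.3, 0.0026, 0.0143, 0.144, 0, 0, 0, 0.3, 0.0026, 0.0143, 0.145, 0, 0, 0, 0.3, 0.0026, 0.0143, 0.145, 0, 0, 0, 0.3])

```text
t: 8.75
eef_pos: [0.6593, 0.1624, 0.0145]
tool_rot: [0.001, 0.184, 0.983, 0.0]
contact_force: [1.1, -0.4, -1.9]
gripper_width: 0.456
grasp_force: 36.0
```

```bash
python3 - <<'E'
from h import *
st()
plan(657.5,162.7,7.8,68.8);st()
E
```

```text
t 8.75 tcp [659.3 162.4  14.5] h 68.81 tilt 0.11 q [-0.44  0.73  0.16  1.69 -0.16  0.73  1.  ] f [ 1.1 -0.4 -1.9] w 0.456 g 36.0
shift mm [ 1.8 -0.4  6.7] rot [0.07 0.09 0.01]
t 8.75 tcp [659.3 162.4  14.5] h 68.81 tilt 0.11 q [-0.44  0.73  0.16  1.69 -0.16  0.73  1.  ] f [ 1.1 -0.4 -1.9] w 0.456 g 36.0
```

arm_command(commands=[0.0012, 0, 0.002, 0, 0, 0, 0.3, 0.0012, 0, 0.004, 0, 0, 0, 0.3, 0.0012, 0, 0.005, 0, 0, 0, 0.3, 0.0012, 0, 0.005, 0, 0, 0, 0.3])

```text
t: 9.15
eef_pos: [0.6572, 0.1627, 0.0084]
tool_rot: [0.0, 0.184, 0.983, 0.0]
contact_force: [-0.2, -0.4, -1.9]
gripper_width: 0.458
grasp_force: 36.0
```

arm_command(commands=[0, 0, 0.0005, 0, 0, 0, 0.3, 0, 0, 0.001, 0, 0, 0, 0.3, 0, 0, 0.001, 0, 0, 0, 0.3])

```text
t: 9.45
eef_pos: [0.6574, 0.1626, 0.0078]
tool_rot: [0.0, 0.184, 0.983, 0.0]
contact_force: [-2.3, -0.1, 4.2]
gripper_width: 0.456
grasp_force: 36.6
```

```bash
python3 - <<'E'
from h import *
for i in range(2): c=read_camera("wrist");st()
E
```

```text
t 9.5 tcp [657.4 162.6   7.8] h 68.82 tilt 0.01 q [-0.44  0.74  0.16  1.7  -0.16  0.72  1.  ] f [-2.1 -0.2  5.1] w 0.466 g 36.6
t 9.55 tcp [657.3 162.6   7.8] h 68.82 tilt 0.01 q [-0.44  0.74  0.16  1.7  -0.16  0.72  1.  ] f [-2.8 -0.3  4.8] w 0.458 g 36.7
```

arm_command(commands=[0, 0, 0, 0, 0, 0, 0.5, 0, 0, 0, 0, 0, 0, 0.6, 0, 0, 0, 0, 0, 0, 0.8, 0, 0, 0, 0, 0, 0, 0.8, 0, 0, -0.005, 0, 0, 0, 0.8, 0, 0, -0.03, 0, 0, 0, 0.8, 0, 0, -0.07, 0, 0, 0, 0.8, 0, 0, -0.12, 0, 0, 0, 0.8])

```text
t: 10.35
eef_pos: [0.6558, 0.1622, 0.127]
tool_rot: [-0.002, 0.184, 0.983, -0.001]
contact_force: [0.5, 0.2, 0.7]
gripper_width: 0.801
grasp_force: 0.0
```

arm_command(commands=[0.045, 0, -0.04, 0, 0, 0, 1, 0.045, 0, -0.04, 0, 0, 0, 1, 0.045, 0, -0.04, 0, 0, 0, 1])

```text
t: 10.65
eef_pos: [0.615, 0.1803, 0.169]
tool_rot: [0.001, 0.183, 0.983, 0.001]
contact_force: [0.4, -0.6, 0.2]
gripper_width: 1.001
grasp_force: 0.0
```

```bash
python3 - <<'E'
from h import *
c=read_camera("wrist");c=read_camera("wrist");st()
fit(c,'blue',cub(86,40,4,36),[657.5,162.7,-21.2])
up(c["img"],200,80,240,200,2.5,"pics/w4.png")
c=read_camera("top")
fit(c,'yellow',cub(86,40,3,35),[627,-171,-15]);fit(c,'yellow',cub(86,40,3,35),[627,-171,-170])
plan(615,-125,150,-20+0)
E
```

```text
t 10.75 tcp [615.1 178.3 166.3] h 68.82 tilt 0.07 q [-0.53  0.49  0.2   1.71 -0.11  0.95  0.92] f [-0.   0.3 -1.4] w 1.001 g 0.0
blue fit [646.7 167.2 -21.1] rms px 16.15 n 380 at [321. 210.]
yellow fit [ 625.6 -170.2  -15.6] rms px 0.3 n 92 at [384. 185.]
yellow fit [ 625.6 -170.2 -195.6] rms px 0.3 n 92 at [384. 185.]
shift mm [-109.5 -282.4   16.1] rot [-1.400e-01  3.000e-02  8.879e+01]
```

View pics/w4.png

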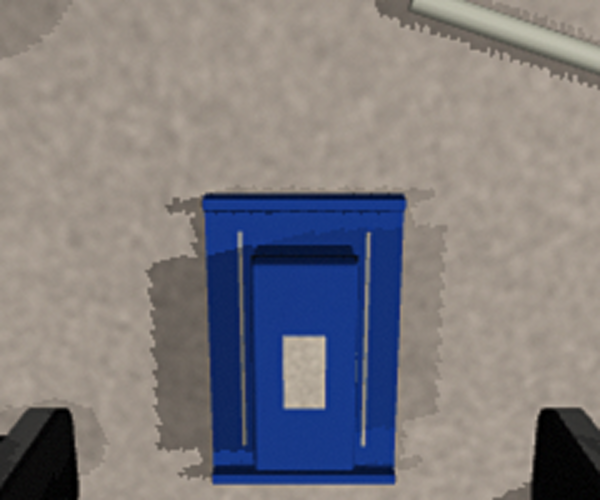

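```bash
python3 - <<'E'
from h import *
c=read_camera("wrist")
print('blue label',ray(c,(321.6,228.8),.036)*1000)
plan(584,-158,160,74.4)
E
```

```text
blue label [[657.20788516 161.95530355  36.        ]]
shift mm [ -92.6 -324.3    6.1] rot [-0.13 -0.09 -5.64]
```

Blue is centred to within 1 mm: the label is at (657.2, 162.0), and the stand at (657.5, 162.7). Yellow next.

arm_command(commands=[-0.093, -0.324, 0, 0, 0, -5.6, 1, -0.093, -0.324, 0, 0, 0, -5.6, 1, -0.093, -0.324, 0, 0, 0, -5.6, 1, -0.093, -0.324, 0, 0, 0, -5.6, 1, -0.093, -0.324, 0, 0, 0, -5.6, 1, -0.093, -0.324, 0, 0, 0, -5.6, 1, -0.093, -0.324, 0, 0, 0, -5.6, 1, -0.093, -0.324, 0, 0, 0, -5.6, 1])

```text
t: 11.65
eef_pos: [0.5827, -0.1658, 0.1661]
tool_rot: [-0.001, 0.141, 0.99, -0.002]
contact_force: [1.5, -0.1, -0.9]
gripper_width: 1.002
grasp_force: 0.0
```

arm_command(commands=[0, 0, 0, 0, 0, 0, 1, 0, 0, 0, 0, 0, 0, 1])

```text
t: 11.85
eef_pos: [0.585, -0.1555, 0.1662]
tool_rot: [-0.001, 0.135, 0.991, 0.0]
contact_force: [0.3, -0.3, -0.1]
gripper_width: 1.002
grasp_force: 0.0
```

```bash
python3 - <<'E'
from h import *
c=read_camera("wrist");c=read_camera("wrist");st()
fit(c,'yellow',STAND,[404.8,-218.7,17.2])
x,y,w=fit(c,'yellow',cub(86,40,3,35),[625.6,-170.2,-15.6])
plan(x,y,6,w+90)
E
```

```text
t 11.95 tcp [ 585.2 -155.   166.6] h 74.57 tilt 0.07 q [-0.03  0.44  0.25  1.8  -0.13  0.92  1.57] f [ 0.5  0.4 -0.2] w 1.002 g 0.0
yellow fit [ 405.6 -218.2   15.5] rms px 16.77 n 278 at [201. -15.]
yellow fit [ 626.7 -170.8  -14.8] rms px 0.51 n 254 at [317. 208.]
shift mm [-44.3  -4.3 160.6] rot [ 0.03 -0.06 -0.58]
```

arm_command(commands=[-0.0443, -0.0043, 0.04, 0, 0, -0.6, 1, -0.0443, -0.0043, 0.08, 0, 0, -0.6, 1, -0.0443, -0.0043, 0.115, 0, 0, -0.6, 1, -0.0443, -0.0043, 0.14, 0, 0, -0.6, 1, -0.0443, -0.0043, 0.152, 0, 0, -0.6, 1, -0.0443, -0.0043, 0.158, 0, 0, -0.6, 1, -0.0443, -0.0043, 0.158, 0, 0, -0.6, 1, -0.0443, -0.0043, 0.158, 0, 0, -0.6, 1])

```text
t: 12.75
eef_pos: [0.6276, -0.1729, 0.0107]
tool_rot: [0.001, 0.13, 0.991, -0.0]
contact_force: [0.1, 0.5, -0.1]
gripper_width: 1.0
grasp_force: 0.0
```

arm_command(commands=[0, 0, 0, 0, 0, 0, 0.6, 0, 0, 0, 0, 0, 0, 0.55, 0, 0, 0, 0, 0, 0, 0.5, 0, 0, 0, 0, 0, 0, 0.45, 0, 0, 0, 0, 0, 0, 0.35, 0, 0, 0, 0, 0, 0, 0.3, 0, 0, 0, 0, 0, 0, 0.3, 0, 0, 0, 0, 0, 0, 0.3], force=35)

```text
t: 13.55
eef_pos: [0.6269, -0.1729, 0.01]
tool_rot: [0.0, 0.13, 0.991, 0.0]
contact_force: [-1.0, 1.4, 6.3]
gripper_width: 0.461
grasp_force: 36.9
```

```bash
python3 - <<'E'
from h import *
c=read_camera("wrist");st();p,r,o=pose();print('box-tcp tool',r.inv().apply([626.7-p[0]*1e3,-170.8-p[1]*1e3,0]).round(1))
plan(404.8,-218.7,140,107.2,(p[0]*1e3,p[1]*1e3,140,75.2))
E
```

```text
t 13.6 tcp [ 626.9 -172.9   10. ] h 75.02 tilt 0.05 q [ 0.04  0.71  0.19  1.77 -0.2   0.68  1.65] f [-1.3  1.   6.1] w 0.462 g 36.9
box-tcp tool [ 0.7  2.  -0. ]
shift mm [ 203. -101.    0.] rot [  0.   0. -32.]
```

arm_command(commands=[0, 0, -0.003, 0, 0, 0, 0.3, 0, 0, -0.01, 0, 0, 0, 0.3, 0, 0, -0.02, 0, 0, 0, 0.3, 0, 0, -0.04, 0, 0, 0, 0.3, 0, 0, -0.065, 0, 0, 0, 0.3, 0, 0, -0.09, 0, 0, 0, 0.3, 0, 0, -0.11, 0, 0, 0, 0.3, 0, 0, -0.12, 0, 0, 0, 0.3])

```text
t: 14.4
eef_pos: [0.6275, -0.1733, 0.132]
tool_rot: [0.002, 0.13, 0.991, -0.0]
contact_force: [1.3, -1.2, -1.1]
gripper_width: 0.464
grasp_force: 36.1
```

arm_command(commands=[0.015, -0.008, 0, 0, 0, -3, 0.3, 0.045, -0.023, 0, 0, 0, -8, 0.3, 0.08, -0.04, 0, 0, 0, -14, 0.3, 0.115, -0.057, 0, 0, 0, -20, 0.3, 0.15, -0.075, 0, 0, 0, -26, 0.3, 0.18, -0.09, 0, 0, 0, -30, 0.3, 0.198, -0.098, 0, 0, 0, -32, 0.3, 0.203, -0.101, 0, 0, 0, -32.2, 0.3])

```text
t: 15.2
eef_pos: [0.4014, -0.2184, 0.1291]
tool_rot: [-0.001, -0.149, 0.989, 0.0]
contact_force: [0.3, -0.4, -1.6]
gripper_width: 0.457
grasp_force: 36.1
```

arm_command(commands=[0, 0, 0, 0, 0, 0, 0.3, 0, 0, 0, 0, 0, 0, 0.3])

```text
t: 15.4
eef_pos: [0.4058, -0.2178, 0.1295]
tool_rot: [0.001, -0.15, 0.989, -0.0]
contact_force: [-0.2, 0.2, 0.0]
gripper_width: 0.461
grasp_force: 36.0
```

```bash
python3 - <<'E'
from h import *
c=read_camera("wrist");c=read_camera("wrist");st()
fit(c,'yellow',STAND,[404.8,-218.7,17.2])
cv2.imwrite("pics/w5.png",c["img"][:,:,::-1])
plan(404.8,-218.7,11,107.2)
E
```

```text
t 15.5 tcp [ 405.8 -217.7  129.4] h 107.28 tilt 0.05 q [ 0.24  0.27  0.13  2.16 -0.05  0.72  2.28] f [-0.3  0.2 -2.5] w 0.46 g 36.1
yellow fit [ 447.  -204.6   14.9] rms px 31.9 n 494 at [309. 162.]
shift mm [  1.3  -0.7 118.4] rot [-0.02  0.04  0.08]
```

View pics/w5.png

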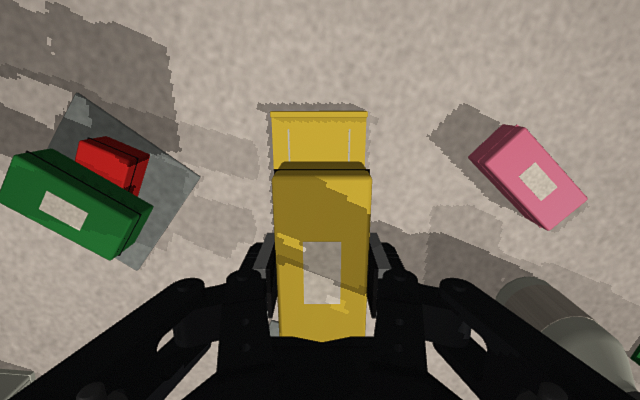

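```bash
python3 - <<'E'
from h import *
c=read_camera("wrist");img=c["img"]
h=cv2.cvtColor(img,cv2.COLOR_RGB2HSV)
m=cv2.inRange(h,(15,120,60),(36,255,255))
a=np.radians(17.2);u=np.array([np.cos(a),np.sin(a)]);n=np.array([-u[1],u[0]])
for r in (120,125,130,140,150,158):
    xs=np.where(m[r,240:400])[0]+240; s=h[r,275:365,1].astype(int)
    k=np.sort(np.argsort(s)[:4])+275
    e=np.array([[xs[0]-.5,r],[xs[-1]+.5,r],[k.min(),r],[k.max(),r]],float)
    w=ray(c,e,.004)[:,:2]*1000
    print(r,e[:,0],'edges mid n,u',[((q-[404.8,-218.7])@n).round(1) for q in(w[0],w[1],w[2],w[3])],((w[0]-[404.8,-218.7])@u).round(1))
E
```

```text
120 [270.5 365.5 275.  344. ] edges mid n,u [np.float64(-42.0), np.float64(38.3), np.float64(-38.2), np.float64(20.1)] -54.3
125 [271.5 365.5 302.  350. ] edges mid n,u [np.float64(-41.3), np.float64(38.5), np.float64(-15.4), np.float64(25.3)] -50.2
130 [271.5 365.5 287.  349. ] edges mid n,u [np.float64(-41.5), np.float64(38.7), np.float64(-28.3), np.float64(24.6)] -46.0
140 [271.5 365.5 288.  349. ] edges mid n,u [np.float64(-41.9), np.float64(39.0), np.float64(-27.7), np.float64(24.8)] -37.5
150 [272.5 364.5 288.  349. ] edges mid n,u [np.float64(-41.4), np.float64(38.5), np.float64(-27.9), np.float64(25.1)] -28.9
158 [272.5 364.5 288.  349. ] edges mid n,u [np.float64(-41.7), np.float64(38.8), np.float64(-28.1), np.float64(25.2)] -21.9
```

```bash
python3 - <<'E'
from h import *
c=read_camera("wrist");img=c["img"];p,r,o=pose();st()
m=mask(img,'yellow',s=120)
a=np.radians(17.2);u=np.array([np.cos(a),np.sin(a)])
for x in (285,305,320,335,355):
    ys=np.where(m[90:140,x])[0]+90
    w=ray(c,[[x,ys[0]-.5]],.012)[0,:2]*1000; print(x,ys[0],((w-[404.8,-218.7])@u).round(1))
ys=[np.where(m[r,255:400])[0]+255 for r in(180,190,200)]
print([(y[0],y[-1]) for y in ys])
for rr,y in zip((180,190,200),ys):
    w=ray(c,[[(y[0]+y[-1])/2,rr]],p[2]+.025)[0]; print(r.inv().apply(w-p)*1000)
E
```

```text
t 15.6 tcp [ 405.2 -217.7  129.2] h 107.28 tilt 0.01 q [ 0.24  0.27  0.13  2.16 -0.05  0.72  2.28] f [-0.6  0.8 -1.6] w 0.463 g 36.1
285 112 -61.8
305 112 -61.9
320 112 -61.9
335 112 -61.9
355 111 -62.8
[(np.int64(272), np.int64(371)), (np.int64(272), np.int64(371)), (np.int64(273), np.int64(370))]
[ 41.45777354   0.60064127 -25.00750749]
[ 37.36899171   0.60347514 -25.00677285]
[ 33.20171437   0.6063634  -25.00602412]
```

arm_command(commands=[-0.0005, -0.0024, 0.02, 0, 0, 0, 0.3, -0.0005, -0.0024, 0.045, 0, 0, 0, 0.3, -0.0005, -0.0024, 0.075, 0, 0, 0, 0.3, -0.0005, -0.0024, 0.097, 0, 0, 0, 0.3, -0.0005, -0.0024, 0.11, 0, 0, 0, 0.3, -0.0005, -0.0024, 0.115, 0, 0, 0, 0.3, -0.0005, -0.0024, 0.115, 0, 0, 0, 0.3, -0.0005, -0.0024, 0.115, 0, 0, 0, 0.3])

```text
t: 16.4
eef_pos: [0.4061, -0.2203, 0.0148]
tool_rot: [0.0, -0.15, 0.989, -0.0]
contact_force: [-0.2, -0.5, -1.0]
gripper_width: 0.459
grasp_force: 36.1
```

arm_command(commands=[0, 0, 0.001, 0, 0, 0, 0.3, 0, 0, 0.002, 0, 0, 0, 0.3, 0, 0, 0.002, 0, 0, 0, 0.3, 0, 0, 0.002, 0, 0, 0, 0.3])

```text
t: 16.8
eef_pos: [0.4055, -0.2202, 0.0125]
tool_rot: [0.0, -0.15, 0.989, -0.0]
contact_force: [0.5, -0.0, -1.5]
gripper_width: 0.464
grasp_force: 36.1
```

```bash
python3 - <<'E'
from h import *
c=read_camera("wrist");st()
E
```

```text
t 16.85 tcp [ 405.5 -220.2   12.5] h 107.22 tilt 0.02 q [ 0.29  0.49  0.09  2.21 -0.1   0.44  2.33] f [ 0.6  1.  -1.5] w 0.465 g 36.1
```

arm_command(commands=[-0.001, 0, 0, 0, 0, 0, 0.3, -0.001, 0, 0.0005, 0, 0, 0, 0.3, -0.001, 0, 0.001, 0, 0, 0, 0.3, -0.001, 0, 0.0015, 0, 0, 0, 0.3, -0.001, 0, 0.0015, 0, 0, 0, 0.3])

```text
t: 17.35
eef_pos: [0.4064, -0.2198, 0.0109]
tool_rot: [-0.0, -0.15, 0.989, 0.0]
contact_force: [-0.9, 1.4, 3.2]
gripper_width: 0.461
grasp_force: 36.6
```

```bash
python3 - <<'E'
from h import *
c=read_camera("wrist");st()
E
```

```text
t 17.4 tcp [ 406.4 -219.8   11. ] h 107.22 tilt 0.01 q [ 0.29  0.49  0.09  2.21 -0.1   0.44  2.33] f [-1.1  0.4  3.2] w 0.458 g 36.7
```

arm_command(commands=[0, 0, 0, 0, 0, 0, 0.5, 0, 0, 0, 0, 0, 0, 0.6, 0, 0, 0, 0, 0, 0, 0.8, 0, 0, 0, 0, 0, 0, 0.8, 0, 0, -0.005, 0, 0, 0, 0.8, 0, 0, -0.03, 0, 0, 0, 0.8, 0, 0, -0.07, 0, 0, 0, 0.8, 0, 0, -0.12, 0, 0, 0, 0.8])

```text
t: 18.2
eef_pos: [0.405, -0.2193, 0.1313]
tool_rot: [-0.002, -0.15, 0.989, 0.001]
contact_force: [0.9, -0.5, -0.8]
gripper_width: 0.802
grasp_force: 0.0
```

arm_command(commands=[0.01, 0, -0.06, 0, 0, 0, 1, 0.01, 0, -0.06, 0, 0, 0, 1, 0.01, 0, -0.06, 0, 0, 0, 1, 0.01, 0, -0.06, 0, 0, 0, 1])

```text
t: 18.6
eef_pos: [0.3963, -0.2223, 0.19]
tool_rot: [-0.0, -0.15, 0.989, 0.0]
contact_force: [0.5, 1.2, -0.7]
gripper_width: 1.003
grasp_force: 0.0
```

```bash
python3 - <<'E'
from h import *
c=read_camera("wrist");c=read_camera("wrist");st()
fit(c,'green',cub(86,40,35,67),[461.7,-389.5,74])
up(c["img"],200,90,240,200,2.5,"pics/w6.png")
E
```

```text
t 18.7 tcp [ 395.8 -222.2  189.1] h 107.24 tilt 0.2 q [ 0.24  0.16  0.15  2.11 -0.03  0.87  2.28] f [ 0.7 -0.  -0.3] w 0.996 g 0.0
green fit [ 461.6 -389.2   73.7] rms px 1.45 n 181 at [129. 193.]
```

View pics/w6.png

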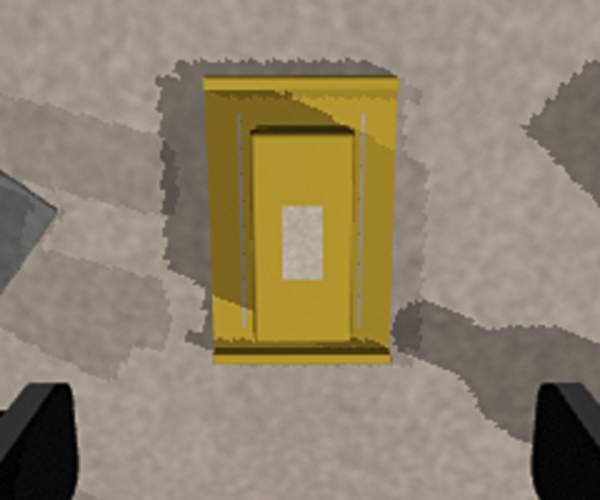

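```bash
python3 - <<'E'
from h import *
c=read_camera("wrist")
fit(c,'yellow',STAND,[405,-219,17.2])
print('label',ray(c,[[200+302/2.5,90+242.5/2.5]],.036)*1000)
plan(461.6-44*0,-389,160,-16.2+180)
a=np.radians(-16.2+90);print('view tcp',461.6+44*np.cos(a),-389.3+44*np.sin(a), 461.6-44*np.cos(a),-389.3-44*np.sin(a))
E
```

```text
yellow fit [ 406.  -219.8   17.3] rms px 0.62 n 376 at [321. 155.]
label [[ 405.65463751 -218.91700942   36.        ]]
shift mm [ -13.4 -178.8   28.6] rot [  0.19  -0.09 -56.56]
view tcp 473.87560866572613 -347.0470778302145 449.3243913342739 -431.5529221697855
```

```bash
python3 - <<'E'
from h import *
plan(474,-347,160,107.2+.01)
E
```

```text
shift mm [ -37.7 -142.4   28.7] rot [ 0.12 -0.17  0.03]
```

arm_command(commands=[-0.038, -0.142, 0.028, 0, 0, 64, 1, -0.038, -0.142, 0.028, 0, 0, 64, 1, -0.038, -0.142, 0.028, 0, 0, 64, 1, -0.038, -0.142, 0.028, 0, 0, 64, 1, -0.038, -0.142, 0.028, 0, 0, 64, 1, -0.038, -0.142, 0.028, 0, 0, 64, 1, -0.038, -0.142, 0.028, 0, 0, 64, 1, -0.038, -0.142, 0.028, 0, 0, 64, 1])

```text
t: 19.55
eef_pos: [0.4746, -0.3466, 0.1608]
tool_rot: [-0.002, 0.399, 0.917, -0.0]
contact_force: [-0.1, -0.3, -0.1]
gripper_width: 1.001
grasp_force: 0.0
```

arm_command(commands=[0, 0, 0, 0, 0, 59.4, 1, 0, 0, 0, 0, 0, 59.4, 1, 0, 0, 0, 0, 0, 59.4, 1, 0, 0, 0, 0, 0, 59.4, 1, 0, 0, 0, 0, 0, 59.4, 1, 0, 0, 0, 0, 0, 59.4, 1, 0, 0, 0, 0, 0, 59.4, 1, 0, 0, 0, 0, 0, 59.4, 1])

```text
t: 20.35
eef_pos: [0.4747, -0.3466, 0.1611]
tool_rot: [-0.001, 0.8, 0.6, -0.001]
contact_force: [0.3, 0.2, -0.2]
gripper_width: 0.998
grasp_force: 0.0
```

arm_command(commands=[0, 0, 0, 0, 0, 0, 1, 0, 0, 0, 0, 0, 0, 1, 0, 0, 0, 0, 0, 0, 1])

```text
t: 20.65
eef_pos: [0.475, -0.3472, 0.1626]
tool_rot: [-0.0, 0.799, 0.601, -0.0]
contact_force: [1.1, 0.5, 0.3]
gripper_width: 0.999
grasp_force: 0.0
```

```bash
python3 - <<'E'
from h import *
c=read_camera("wrist");c=read_camera("wrist");st()
x,y,w=fit(c,'green',cub(86,40,35,67),[461.6,-389.3,73.9])
up(c["img"],160,60,400,300,2,"pics/w7.png")
plan(x,y,38.5,w-90)
E
```

```text
t 20.75 tcp [ 475.1 -347.3  162.8] h -16.14 tilt 0.01 q [ 0.02  0.48  0.68  1.87 -0.38  0.92  0.59] f [-0.1  0.4 -0.5] w 0.997 g 0.0
green fit [ 462.3 -390.2   73.8] rms px 0.84 n 283 at [320. 223.]
shift mm [-44.8  -0.4 124.3] rot [ 0.   -0.01  0.1 ]
```

View pics/w7.png

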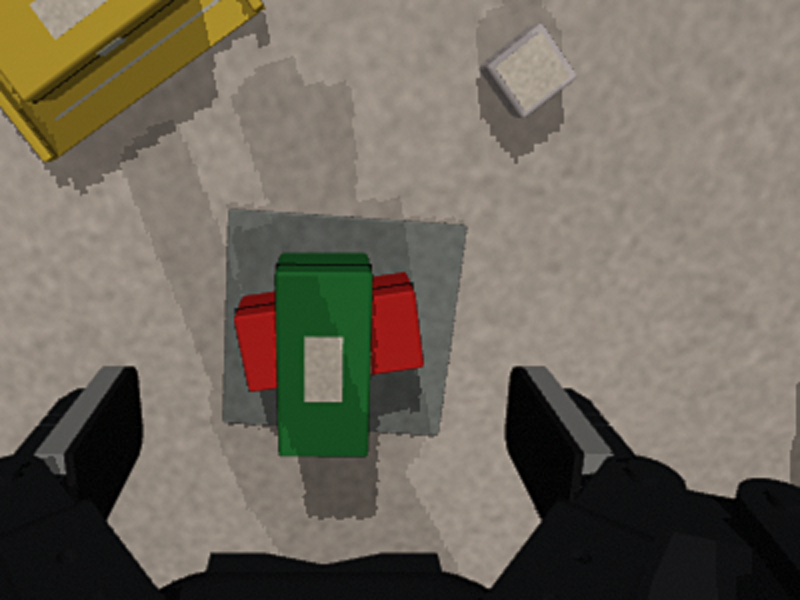

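The green box lies across the red one, centred between the fingers, with its label at (323,370) in the crop. Next: descend, grip and lift.

arm_command(commands=[-0.0448, -0.0004, 0.03, 0, 0, 0, 1, -0.0448, -0.0004, 0.06, 0, 0, 0, 1, -0.0448, -0.0004, 0.09, 0, 0, 0, 1, -0.0448, -0.0004, 0.11, 0, 0, 0, 1, -0.0448, -0.0004, 0.119, 0, 0, 0, 1, -0.0448, -0.0004, 0.1235, 0, 0, 0, 1, -0.0448, -0.0004, 0.1235, 0, 0, 0, 1, -0.0448, -0.0004, 0.1235, 0, 0, 0, 1])

```text
t: 21.55
eef_pos: [0.4629, -0.3906, 0.0403]
tool_rot: [0.001, 0.8, 0.601, 0.0]
contact_force: [0.3, 0.8, 0.4]
gripper_width: 1.0
grasp_force: 0.0
```

arm_command(commands=[0, 0, 0, 0, 0, 0, 0.6, 0, 0, 0, 0, 0, 0, 0.55, 0, 0, 0, 0, 0, 0, 0.5, 0, 0, 0, 0, 0, 0, 0.45, 0, 0, 0, 0, 0, 0, 0.35, 0, 0, 0, 0, 0, 0, 0.3, 0, 0, 0, 0, 0, 0, 0.3, 0, 0, 0, 0, 0, 0, 0.3], force=35)

```text
t: 22.35
eef_pos: [0.4626, -0.3902, 0.0398]
tool_rot: [0.0, 0.8, 0.601, 0.0]
contact_force: [-0.6, 0.8, 5.9]
gripper_width: 0.462
grasp_force: 36.6
```

```bash
python3 - <<'E'
from h import *
c=read_camera("wrist");st();p,r,o=pose();print('box-tcp tool',r.inv().apply([462.3-p[0]*1e3,-390.2-p[1]*1e3,0]).round(1))
E
```

```text
t 22.4 tcp [ 462.6 -390.3   39.8] h -16.18 tilt 0.04 q [ 0.19  0.67  0.56  1.89 -0.52  0.72  0.77] f [0.2 0.9 5.5] w 0.459 g 36.6
box-tcp tool [-0.  -0.3 -0. ]
```

arm_command(commands=[0, 0, -0.003, 0, 0, 0, 0.3, 0, 0, -0.01, 0, 0, 0, 0.3, 0, 0, -0.025, 0, 0, 0, 0.3, 0, 0, -0.055, 0, 0, 0, 0.3, 0, 0, -0.09, 0, 0, 0, 0.3, 0, 0, -0.125, 0, 0, 0, 0.3, 0, 0, -0.15, 0, 0, 0, 0.3, 0, 0, -0.165, 0, 0, 0, 0.3])

```text
t: 23.2
eef_pos: [0.4627, -0.3909, 0.2075]
tool_rot: [0.002, 0.8, 0.6, 0.001]
contact_force: [-0.5, -0.5, -2.7]
gripper_width: 0.455
grasp_force: 35.8
```

arm_command(commands=[0.012, -0.004, 0, 0, 0, -3, 0.3, 0.038, -0.013, 0, 0, 0, -9, 0.3, 0.075, -0.026, 0, 0, 0, -16, 0.3, 0.115, -0.04, 0, 0, 0, -24, 0.3, 0.155, -0.054, 0, 0, 0, -32, 0.3, 0.195, -0.068, 0, 0, 0, -40, 0.3, 0.235, -0.082, 0, 0, 0, -47, 0.3, 0.275, -0.096, 0, 0, 0, -54, 0.3])

```text
t: 24.0
eef_pos: [0.4449, -0.0965, 0.2031]
tool_rot: [-0.001, 0.436, 0.9, -0.0]
contact_force: [1.5, 0.9, -0.9]
gripper_width: 0.463
grasp_force: 35.8
```

```bash
python3 - <<'E'
from h import *
st();plan(430.5,198,205,92.2);p,r,o=pose()
c=read_camera("top")
fit(c,'red',cub(86,40,3,35),[462,-390,-10])
E
```

```text
t 24.0 tcp [444.9 -96.5 203.1] h 38.31 tilt 0.13 q [-0.34  0.15  0.46  2.11 -0.08  0.9   0.84] f [ 1.5  0.9 -0.9] w 0.463 g 35.8
shift mm [240.  171.3  -1.8] rot [-4.000e-02 -1.300e-01 -5.389e+01]
red fit [ 463.6 -392.2   -7.8] rms px 0.35 n 102 at [468. 249.]
```

arm_command(commands=[0.03, 0.021, 0, 0, 0, -7, 0.3, 0.062, 0.044, 0, 0, 0, -14, 0.3, 0.095, 0.068, 0, 0, 0, -22, 0.3, 0.128, 0.091, 0, 0, 0, -30, 0.3, 0.161, 0.115, 0, 0, 0, -38, 0.3, 0.194, 0.138, 0, 0, 0, -45, 0.3, 0.222, 0.158, 0, 0, 0, -51, 0.3, 0.238, 0.17, 0, 0, 0, -54, 0.3])

```text
t: 24.85
eef_pos: [0.4332, 0.1958, 0.2032]
tool_rot: [-0.001, -0.02, 1.0, -0.0]
contact_force: [0.9, 0.3, -1.1]
gripper_width: 0.461
grasp_force: 35.8
```

arm_command(commands=[0, 0, 0.02, 0, 0, 0, 0.3, 0, 0, 0.05, 0, 0, 0, 0.3, 0, 0, 0.075, 0, 0, 0, 0.3, 0, 0, 0.085, 0, 0, 0, 0.3, 0, 0, 0.085, 0, 0, 0, 0.3])

```text
t: 25.35
eef_pos: [0.4338, 0.1918, 0.1178]
tool_rot: [-0.002, -0.016, 1.0, -0.001]
contact_force: [-0.9, -0.6, -1.1]
gripper_width: 0.463
grasp_force: 35.7
```

```bash
cat >> h.py <<'E'
def inspect(c,col,yaw,cx,cy,name=None):
    """far part of the stand seen past a held box: lip offset along tool x, plate edges along tool y, against stand (cx,cy)"""
    p,r,o=pose();m=mask(c["img"],col,s=100);S=np.array([cx,cy])
    rows=np.where(m[60:200,300:340].sum(1)>255*20)[0]+60;t=rows[0]
    tx=r.as_matrix()[:2,0];ty=r.as_matrix()[:2,1]
    print('first row',t,'lip outer along tool x (63 expected)',[((ray(c,[[x,np.where(m[60:240,x])[0][0]+59.5]],.012)[0,:2]*1e3-S)@tx).round(1) for x in(300,320,340)])
    for k in(14,20,26,32):
        xs=np.where(m[t+k,230:420])[0]+230;w=ray(c,[[xs[0]-.5,t+k],[xs[-1]+.5,t+k]],.004)[:,:2]*1e3
        print(' row',t+k,xs[0],xs[-1],'edges tool y',((w-S)@ty).round(1))
E
python3 - <<'E'
from h import *
c=read_camera("wrist");c=read_camera("wrist");st()
inspect(c,'green',2.2,430.5,198)
plan(430.5,198,8.8,92.2)
cv2.imwrite("pics/w8.png",c["img"][:,:,::-1])
E
```

```text
t 25.45 tcp [435.5 192.9 119.8] h 91.8 tilt 0.02 q [-0.65  0.3   0.13  2.13 -0.06  0.71  1.11] f [-0.4  0.8 -1. ] w 0.464 g 35.7
first row 107 lip outer along tool x (63 expected) [np.float64(63.3), np.float64(63.3), np.float64(63.3)]
 row 121 279 376 edges tool y [-40.3  39.5]
 row 127 280 376 edges tool y [-39.7  39.7]
 row 133 280 376 edges tool y [-39.8  39.9]
 row 139 280 376 edges tool y [-40.   40.2]
shift mm [  4.9   5.2 111. ] rot [ 0.    0.02 -0.4 ]
```

View pics/w8.png

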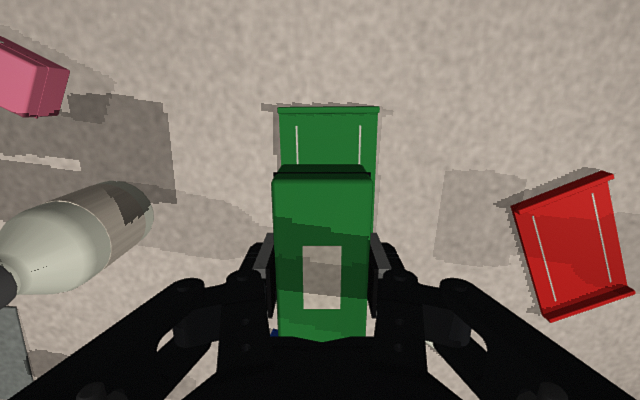

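arm_command(commands=[0.0049, 0.0052, 0.02, 0, 0, -0.3, 0.3, 0.0049, 0.0052, 0.045, 0, 0, -0.3, 0.3, 0.0049, 0.0052, 0.07, 0, 0, -0.3, 0.3, 0.0049, 0.0052, 0.09, 0, 0, -0.3, 0.3, 0.0049, 0.0052, 0.101, 0, 0, -0.3, 0.3, 0.0049, 0.0052, 0.106, 0, 0, -0.3, 0.3, 0.0049, 0.0052, 0.106, 0, 0, -0.3, 0.3, 0.0049, 0.0052, 0.106, 0, 0, -0.3, 0.3])

```text
t: 26.25
eef_pos: [0.4308, 0.1984, 0.0142]
tool_rot: [0.001, -0.018, 1.0, 0.0]
contact_force: [-0.9, -0.2, -1.4]
gripper_width: 0.46
grasp_force: 35.8
```

arm_command(commands=[0, 0, 0.001, 0, 0, 0, 0.3, 0, 0, 0.002, 0, 0, 0, 0.3, 0, 0, 0.002, 0, 0, 0, 0.3, 0, 0, 0.002, 0, 0, 0, 0.3])

```text
t: 26.65
eef_pos: [0.4301, 0.1981, 0.0115]
tool_rot: [0.0, -0.019, 1.0, 0.0]
contact_force: [-0.3, 0.2, -1.4]
gripper_width: 0.461
grasp_force: 35.8
```

```bash
python3 - <<'E'
from h import *
c=read_camera("wrist");st();plan(430.4,198,8.8,92)
E
```

```text
t 26.7 tcp [430.1 198.1  11.4] h 92.12 tilt 0.01 q [-0.63  0.5   0.09  2.19 -0.09  0.45  1.13] f [ 0.3  0.4 -1.6] w 0.461 g 35.8
shift mm [-0.3 -0.1  2.6] rot [0.   0.01 0.12]
```

arm_command(commands=[0, 0, 0.001, 0, 0, 0, 0.3, 0, 0, 0.0018, 0, 0, 0, 0.3, 0, 0, 0.0023, 0, 0, 0, 0.3, 0, 0, 0.0028, 0, 0, 0, 0.3, 0, 0, 0.0028, 0, 0, 0, 0.3])

```text
t: 27.2
eef_pos: [0.4299, 0.198, 0.0087]
tool_rot: [-0.0, -0.018, 1.0, -0.0]
contact_force: [-2.0, -0.5, 4.0]
gripper_width: 0.46
grasp_force: 36.5
```

```bash
python3 - <<'E'
from h import *
c=read_camera("wrist");st()
E
```

```text
t 27.25 tcp [430.  198.1   8.7] h 92.12 tilt 0.01 q [-0.63  0.51  0.08  2.19 -0.1   0.45  1.13] f [-2.  -1.2  4.7] w 0.461 g 36.5
```

arm_command(commands=[0, 0, 0, 0, 0, 0, 0.5, 0, 0, 0, 0, 0, 0, 0.6, 0, 0, 0, 0, 0, 0, 0.8, 0, 0, 0, 0, 0, 0, 0.8, 0, 0, -0.005, 0, 0, 0, 0.8, 0, 0, -0.03, 0, 0, 0, 0.8, 0, 0, -0.07, 0, 0, 0, 0.8, 0, 0, -0.12, 0, 0, 0, 0.8])

```text
t: 28.05
eef_pos: [0.4288, 0.1973, 0.1289]
tool_rot: [-0.001, -0.019, 1.0, -0.001]
contact_force: [1.6, 0.7, -0.7]
gripper_width: 0.801
grasp_force: 0.0
```

arm_command(commands=[0, 0, -0.065, 0, 0, 0, 1, 0, 0, -0.065, 0, 0, 0, 1, 0, 0, -0.065, 0, 0, 0, 1, 0, 0, -0.065, 0, 0, 0, 1])

```text
t: 28.45
eef_pos: [0.4297, 0.1979, 0.1933]
tool_rot: [-0.0, -0.019, 1.0, 0.0]
contact_force: [-0.3, -0.6, -0.1]
gripper_width: 0.994
grasp_force: 0.0
```

```bash
cat >> h.py <<'E'
def label(c,near):
    """centre of the white label on a box top (z 36 mm) nearest to near (mm)"""
    g=proj(c,np.array([[*near,36]])/1000)[0];x,y=map(int,g)
    h=cv2.cvtColor(c["img"],cv2.COLOR_RGB2HSV)[y-25:y+25,x-25:x+25]
    m=cv2.inRange(h,(0,0,90),(180,70,255));n,l,s,ce=cv2.connectedComponentsWithStats(m)
    i=1+min(range(n-1),key=lambda i:np.linalg.norm(ce[i+1]-25)-.02*s[i+1,4])
    print('label',ray(c,ce[i]+[x-25,y-25],.036)[0].round(4)*1000,'area',s[i,4])
E
python3 - <<'E'
from h import *
c=read_camera("wrist");c=read_camera("wrist");st()
fit(c,'green',STAND,[430.5,198,2.2]);label(c,[430.4,198])
plan(420,-386,195,82.2)
E
```

```text
t 28.55 tcp [429.  197.5 192.1] h 92.13 tilt 0.16 q [-0.69  0.19  0.14  2.07 -0.03  0.88  1.08] f [0.4 0.2 0.3] w 0.999 g 0.0
green fit [429.9 198.2   2.2] rms px 0.96 n 373 at [321. 154.]
label [430.2 198.7  36. ] area 486
shift mm [  30.7 -582.8   -1.9] rot [-0.1  -0.13  9.93]
```

```bash
python3 - <<'E'
from h import *
plan(475,-110,192,92.13);plan(420,-386,162,82.2,(475,-110,192,92.13))
E
```

```text
shift mm [ -34.5 -309.     0.5] rot [-0.08 -0.14 -0.  ]
shift mm [  65.2 -273.8   30. ] rot [0.   0.   9.93]
```

arm_command(commands=[-0.0345, -0.309, 0, 0, 0, 0, 1, -0.0345, -0.309, 0, 0, 0, 0, 1, -0.0345, -0.309, 0, 0, 0, 0, 1, -0.0345, -0.309, 0, 0, 0, 0, 1, -0.0345, -0.309, 0, 0, 0, 0, 1, -0.0345, -0.309, 0, 0, 0, 0, 1, -0.0345, -0.309, 0, 0, 0, 0, 1])

```text
t: 29.25
eef_pos: [0.4749, -0.1156, 0.1923]
tool_rot: [-0.001, -0.014, 1.0, -0.001]
contact_force: [-0.7, 0.1, 0.5]
gripper_width: 1.002
grasp_force: 0.0
```

arm_command(commands=[0.065, -0.274, 0.03, 0, 0, 9.9, 1, 0.065, -0.274, 0.03, 0, 0, 9.9, 1, 0.065, -0.274, 0.03, 0, 0, 9.9, 1, 0.065, -0.274, 0.03, 0, 0, 9.9, 1, 0.065, -0.274, 0.03, 0, 0, 9.9, 1, 0.065, -0.274, 0.03, 0, 0, 9.9, 1, 0.065, -0.274, 0.03, 0, 0, 9.9, 1, 0.065, -0.274, 0.03, 0, 0, 9.9, 1])

```text
t: 30.05
eef_pos: [0.4202, -0.3853, 0.1619]
tool_rot: [-0.001, 0.069, 0.998, 0.001]
contact_force: [1.6, 0.6, -0.3]
gripper_width: 0.998
grasp_force: 0.0
```

arm_command(commands=[0, 0, 0, 0, 0, 0, 1, 0, 0, 0, 0, 0, 0, 1, 0, 0, 0, 0, 0, 0, 1, 0, 0, 0, 0, 0, 0, 1])

```text
t: 30.45
eef_pos: [0.4216, -0.3849, 0.1636]
tool_rot: [0.0, 0.067, 0.998, 0.0]
contact_force: [0.3, 0.1, 0.0]
gripper_width: 1.001
grasp_force: 0.0
```

```bash
python3 - <<'E'
from h import *
c=read_camera("wrist");c=read_camera("wrist");st()
x,y,w=fit(c,'red',cub(86,40,3,35),[463.6,-392.2,-7.8])
plan(x,y,9.5,w+90)
E
```

```text
t 30.55 tcp [ 421.4 -385.3  163.7] h 82.26 tilt 0.02 q [ 0.26  0.41  0.48  1.9  -0.24  0.89  2.29] f [-0.1  0.   0.4] w 0.997 g 0.0
red fit [ 464.8 -392.4   -6.9] rms px 0.46 n 256 at [320. 208.]
shift mm [-43.9  -1.3 154.2] rot [ 0.    0.02 -0.87]
```

arm_command(commands=[-0.0439, -0.0013, 0.04, 0, 0, -0.9, 1, -0.0439, -0.0013, 0.08, 0, 0, -0.9, 1, -0.0439, -0.0013, 0.115, 0, 0, -0.9, 1, -0.0439, -0.0013, 0.138, 0, 0, -0.9, 1, -0.0439, -0.0013, 0.149, 0, 0, -0.9, 1, -0.0439, -0.0013, 0.154, 0, 0, -0.9, 1, -0.0439, -0.0013, 0.154, 0, 0, -0.9, 1, -0.0439, -0.0013, 0.154, 0, 0, -0.9, 1])

```text
t: 31.35
eef_pos: [0.4652, -0.3936, 0.0108]
tool_rot: [0.001, 0.06, 0.998, -0.001]
contact_force: [-0.2, 0.0, 0.6]
gripper_width: 1.003
grasp_force: 0.0
```

arm_command(commands=[0, 0, 0, 0, 0, 0, 0.6, 0, 0, 0, 0, 0, 0, 0.55, 0, 0, 0, 0, 0, 0, 0.5, 0, 0, 0, 0, 0, 0, 0.45, 0, 0, 0, 0, 0, 0, 0.35, 0, 0, 0, 0, 0, 0, 0.3, 0, 0, 0, 0, 0, 0, 0.3, 0, 0, 0, 0, 0, 0, 0.3], force=35)

```text
t: 32.15
eef_pos: [0.4648, -0.3931, 0.0101]
tool_rot: [0.0, 0.06, 0.998, -0.0]
contact_force: [-1.3, 1.0, 6.1]
gripper_width: 0.465
grasp_force: 36.4
```

```bash
python3 - <<'E'
from h import *
c=read_camera("wrist");st();p,r,o=pose();print('box-tcp tool',r.inv().apply([464.8-p[0]*1e3,-392.4-p[1]*1e3,0]).round(1))
f=(p[0]*1e3,p[1]*1e3,205,83.1)
plan(485,-110,205,95,f);plan(485,180,205,105,(485,-110,205,95));plan(486.8,424.9,125,115.8,(485,180,205,105))
E
```

```text
t 32.2 tcp [ 464.8 -393.1   10.1] h 83.12 tilt 0.04 q [ 0.33  0.68  0.36  1.88 -0.38  0.64  2.38] f [-0.9  0.7  6.4] w 0.462 g 36.4
box-tcp tool [ 0.   0.7 -0. ]
shift mm [ 13.9 283.5   0. ] rot [  0.    0.  -11.9]
shift mm [-25.3 288.9   0. ] rot [  0.   0. -10.]
shift mm [-65.1 236.1  80. ] rot [  0.    0.  -10.8]
```

arm_command(commands=[0, 0, -0.003, 0, 0, 0, 0.3, 0, 0, -0.012, 0, 0, 0, 0.3, 0, 0, -0.035, 0, 0, 0, 0.3, 0, 0, -0.07, 0, 0, 0, 0.3, 0, 0, -0.11, 0, 0, 0, 0.3, 0, 0, -0.15, 0, 0, 0, 0.3, 0, 0, -0.18, 0, 0, 0, 0.3, 0, 0, -0.195, 0, 0, 0, 0.3])

```text
t: 33.0
eef_pos: [0.4651, -0.3938, 0.2078]
tool_rot: [0.002, 0.06, 0.998, -0.001]
contact_force: [0.8, -0.7, -1.5]
gripper_width: 0.458
grasp_force: 35.5
```

arm_command(commands=[0.001, 0.012, 0, 0, 0, -1, 0.3, 0.002, 0.04, 0, 0, 0, -2, 0.3, 0.004, 0.08, 0, 0, 0, -3.5, 0.3, 0.006, 0.12, 0, 0, 0, -5, 0.3, 0.008, 0.16, 0, 0, 0, -7, 0.3, 0.01, 0.2, 0, 0, 0, -9, 0.3, 0.012, 0.243, 0, 0, 0, -10.5, 0.3, 0.014, 0.283, 0, 0, 0, -12, 0.3])

```text
t: 33.8
eef_pos: [0.4826, -0.1071, 0.2025]
tool_rot: [-0.002, -0.046, 0.999, 0.0]
contact_force: [0.7, -0.3, -1.9]
gripper_width: 0.462
grasp_force: 35.6
```

arm_command(commands=[-0.004, 0.038, 0, 0, 0, -1, 0.3, -0.007, 0.076, 0, 0, 0, -2, 0.3, -0.01, 0.114, 0, 0, 0, -3.5, 0.3, -0.013, 0.152, 0, 0, 0, -5, 0.3, -0.016, 0.19, 0, 0, 0, -6.5, 0.3, -0.019, 0.228, 0, 0, 0, -8, 0.3, -0.022, 0.26, 0, 0, 0, -9, 0.3, -0.025, 0.289, 0, 0, 0, -10, 0.3])

```text
t: 34.6
eef_pos: [0.4811, 0.1819, 0.2023]
tool_rot: [-0.002, -0.133, 0.991, -0.0]
contact_force: [0.3, -1.2, -1.4]
gripper_width: 0.457
grasp_force: 35.6
```

arm_command(commands=[-0.009, 0.032, 0.01, 0, 0, -2, 0.3, -0.019, 0.068, 0.023, 0, 0, -4, 0.3, -0.029, 0.106, 0.036, 0, 0, -6, 0.3, -0.039, 0.144, 0.049, 0, 0, -8, 0.3, -0.05, 0.182, 0.062, 0, 0, -9.5, 0.3, -0.059, 0.214, 0.073, 0, 0, -10.5, 0.3, -0.064, 0.231, 0.079, 0, 0, -10.8, 0.3, -0.065, 0.236, 0.08, 0, 0, -10.8, 0.3])

```text
t: 35.4
eef_pos: [0.4822, 0.4259, 0.1219]
tool_rot: [-0.002, -0.226, 0.974, -0.001]
contact_force: [0.1, -0.4, -0.9]
gripper_width: 0.46
grasp_force: 35.6
```

arm_command(commands=[0, 0, 0, 0, 0, 0, 0.3, 0, 0, 0, 0, 0, 0, 0.3, 0, 0, 0, 0, 0, 0, 0.3])

```text
t: 35.7
eef_pos: [0.4857, 0.4227, 0.1252]
tool_rot: [0.0, -0.223, 0.975, -0.0]
contact_force: [-0.9, 0.6, -0.8]
gripper_width: 0.466
grasp_force: 35.6
```

```bash
python3 - <<'E'
from h import *
c=read_camera("wrist");c=read_camera("wrist");st()
inspect(c,'red',25.8,486.8,424.9)
plan(486.8,424.9,11.1,115.8)
E
```

```text
t 35.8 tcp [485.4 423.3 125.2] h 115.81 tilt 0.04 q [-0.86  0.54  0.06  1.73 -0.04  0.88  1.24] f [-0.4 -0.2 -1.2] w 0.463 g 35.6
first row 113 lip outer along tool x (63 expected) [np.float64(64.1), np.float64(64.1), np.float64(64.1)]
 row 127 275 369 edges tool y [-40.   39.5]
 row 133 275 369 edges tool y [-40.3  39.7]
 row 139 275 369 edges tool y [-40.5  39.9]
 row 145 275 369 edges tool y [-40.7  40.2]
shift mm [ -1.8   0.8 114.1] rot [-0.01  0.04  0.01]
```

arm_command(commands=[-0.0013, 0.0006, 0.02, 0, 0, 0, 0.3, -0.0013, 0.0006, 0.045, 0, 0, 0, 0.3, -0.0013, 0.0006, 0.072, 0, 0, 0, 0.3, -0.0013, 0.0006, 0.094, 0, 0, 0, 0.3, -0.0013, 0.0006, 0.105, 0, 0, 0, 0.3, -0.0013, 0.0006, 0.11, 0, 0, 0, 0.3, -0.0013, 0.0006, 0.111, 0, 0, 0, 0.3, -0.0013, 0.0006, 0.111, 0, 0, 0, 0.3])

```text
t: 36.6
eef_pos: [0.4863, 0.4261, 0.0145]
tool_rot: [0.001, -0.224, 0.975, 0.0]
contact_force: [0.1, 1.1, -0.6]
gripper_width: 0.46
grasp_force: 35.6
```

arm_command(commands=[0, 0, 0.0005, 0, 0, 0, 0.3, 0, 0, 0.001, 0, 0, 0, 0.3, 0, 0, 0.001, 0, 0, 0, 0.3, 0, 0, 0.001, 0, 0, 0, 0.3])

```text
t: 37.0
eef_pos: [0.4857, 0.4258, 0.0128]
tool_rot: [0.0, -0.224, 0.975, 0.0]
contact_force: [0.7, 0.5, -1.5]
gripper_width: 0.463
grasp_force: 35.6
```

```bash
python3 - <<'E'
from h import *
c=read_camera("wrist");st();plan(486.8,424.9,11.1,115.8)
E
```

```text
t 37.05 tcp [485.7 425.8  12.7] h 115.92 tilt 0.02 q [-0.85  0.69  0.05  1.77 -0.05  0.68  1.25] f [-0.3 -0.8 -0.8] w 0.466 g 35.6
shift mm [-0.6 -1.3  1.6] rot [0.01 0.01 0.12]
```

arm_command(commands=[-0.0004, -0.0011, 0, 0, 0, 0, 0.3, -0.0004, -0.0011, 0.0006, 0, 0, 0, 0.3, -0.0004, -0.0011, 0.0012, 0, 0, 0, 0.3, -0.0004, -0.0011, 0.0018, 0, 0, 0, 0.3, -0.0004, -0.0011, 0.0019, 0, 0, 0, 0.3])

```text
t: 37.55
eef_pos: [0.4865, 0.4248, 0.0111]
tool_rot: [-0.0, -0.224, 0.975, -0.0]
contact_force: [-2.0, -1.8, 5.0]
gripper_width: 0.464
grasp_force: 36.3
```

```bash
python3 - <<'E'
from h import *
c=read_camera("wrist");st()
E
```

```text
t 37.6 tcp [486.5 424.8  11.1] h 115.91 tilt 0.0 q [-0.85  0.69  0.05  1.77 -0.05  0.68  1.25] f [-2.6 -1.5  5. ] w 0.46 g 36.3
```

arm_command(commands=[0, 0, 0, 0, 0, 0, 0.5, 0, 0, 0, 0, 0, 0, 0.6, 0, 0, 0, 0, 0, 0, 0.8, 0, 0, 0, 0, 0, 0, 0.8, 0, 0, -0.005, 0, 0, 0, 0.8, 0, 0, -0.03, 0, 0, 0, 0.8, 0, 0, -0.07, 0, 0, 0, 0.8, 0, 0, -0.12, 0, 0, 0, 0.8])

```text
t: 38.4
eef_pos: [0.4854, 0.4239, 0.1304]
tool_rot: [-0.002, -0.224, 0.975, -0.001]
contact_force: [0.5, 2.2, -0.5]
gripper_width: 0.797
grasp_force: 0.0
```

arm_command(commands=[0.03, 0, -0.06, 0, 0, 0, 1, 0.03, 0, -0.06, 0, 0, 0, 1, 0.03, 0, -0.06, 0, 0, 0, 1, 0.03, 0, -0.06, 0, 0, 0, 1, 0.03, 0, -0.06, 0, 0, 0, 1])

```text
t: 38.9
eef_pos: [0.4591, 0.4111, 0.1887]
tool_rot: [-0.001, -0.224, 0.975, -0.001]
contact_force: [0.5, 1.0, -0.9]
gripper_width: 1.002
grasp_force: 0.0
```

```bash
python3 - <<'E'
from h import *
c=read_camera("wrist");c=read_camera("wrist");st()
fit(c,'red',STAND,[486.8,424.9,25.8]);label(c,[486.5,424.8])
c=read_camera("top");up(c["img"],110,130,360,180,2.2,"pics/end.png")
print('bottle',ray(c,(310,249),.13))
E
```

```text
t 39.0 tcp [459.2 411.2 188.7] h 115.91 tilt 0.18 q [-0.88  0.42  0.07  1.75 -0.03  0.98  1.22] f [-0.6 -0.3 -0.6] w 0.999 g 0.0
red fit [486.8 424.5  25.7] rms px 0.61 n 360 at [322. 170.]
label [486.3 425.2  36. ] area 421
bottle [[0.46726048 0.01826267 0.13      ]]
```

View pics/end.png

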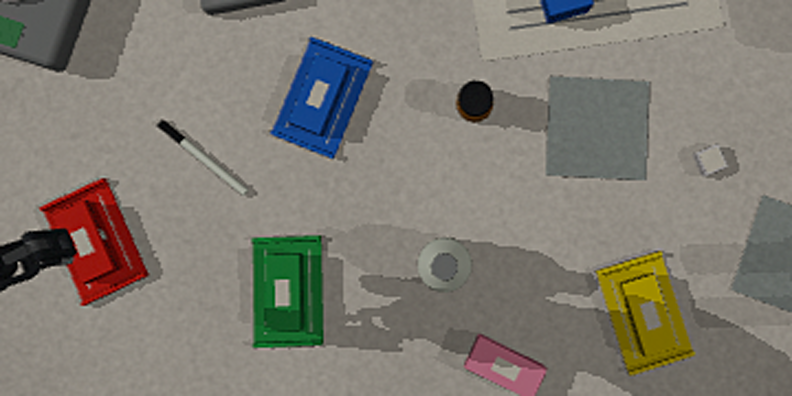

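The final picture shows each box flat and centred on its own colour's stand: blue (322,97), red (95,242), green (287,292), yellow (645,312). The bottle at (444,264) and the jar at (475,101) stand where they were, and the arm is clear of everything.

```bash
python3 -c "
from station import *
print(hand_in())"
```

```text
the job is handed in; nothing more can be done
None
```

The job is handed in at about 39 s: all four boxes lie flat on the stands of their own colours, each centred to within about 1 mm, and the bottle and jar were left untouched.

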